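# Close up a card-index drawer

### The arm

A 6-joint arm with a two-finger parallel gripper is mounted at the origin on the work surface. World frame = base frame: x ahead of the robot, y to its left, z up, the work surface at z = 0. Lengths are in mm, angles in rad, forces in N, time in s.
With the tool pointing down it reaches from about 350 to 850 mm from the base axis. Payload 8.1 kg.
Tool frame: the origin (TCP) lies midway between the tips of the shut fingers; the grasp point (between the pads) lies 19 mm behind it; z points along the fingers, y is the direction in which the jaws open and shut (so a half turn about z gives the same grasp; the last joint's range is limited). The gripper opens to 85 mm and grips with 20 to 120 N. Pads are 22 mm wide; open, the fingers measure 114 mm over their backs; the gripper's body (76 mm by 85 mm) begins 54 mm behind the grasp point. The pads swing forward as they close: fully open they stand 13 mm farther back than shut.
Start: joints at [-1.188, 0.13, 1.488, -0, 1.523, -0.085], TCP at [270.574, -535.533, 231.292] pointing down, gripper open.
Joint ranges: [-2.96, 2.96], [-0.89, 2.26], [0.02, 2.5], [-1.34, 4.48], [0, 2.73], [-2.66, 2.66]. Speed limits (rad/s): [2.39, 2.39, 2.79, 3.14, 3.14, 3.14].

### API

Orientations are given as [roll, pitch, yaw] about the fixed x, y, z axes, in that order (R = Rz(yaw) Ry(pitch) Rx(roll)).
In Python, from bench import arm, optics, order gives the robot as it stands.
- The arm moves only by the tool jog_arm, never from a script. Its argument "moves" is a list of rows, each a list of 6 numbers: the shift along the tool's x, y, z in mm, then the turn, a rotation vector about the tool's x, y, z in degrees. In form: [[x, y, z, ax, ay, az], ...]. A call has 1 to 20 rows; each row is the pose to reach, as a shift and turn from the pose commanded when the call began, along the tool's axes at that moment; what a row does not reach only later rows make up. A row lasts 1/10 s, in which the tool goes at most 50 mm and 8.59 degrees, less where a joint would pass 70% of its speed; a pose out of reach is approached as far as the arm can. A call with a gripper value outside its range is refused whole. "jaw" is the closure, from -1 (fully open) to 1 (shut), so that 0 is half open, set as the call begins (left out, the last holds). The fingers move at their own pace and stop on an object; "grip_force" is the grip in N (left out, the last holds). Time passes only in rows, so rows that repeat a pose let the fingers close. It gives the time, the measured TCP pose, the force and the opening at its end, in the units of the state.
- arm.sense(): the state, without advancing time (a new reading comes with each control period).
- optics.snapshot(name): name is "scene" or "top" or "wrist"; returns a dict with "image" (480x640x3 uint8, red, green, blue), "depth" (480x640 float32, mm along the optical axis (not along the pixel's ray), 0 where there is no reading), "K" (3x3 intrinsics, pixels), "position" and "orientation" of the camera in the world. Camera axes: x right, y up, looking along -z (the intrinsics and any distortion apply to the point x, -y, -z); pixel columns grow to the right and rows downward; lengths in mm; the calibration is good to about 2 mm. A picture is of the moment at which its call begins.
- order.sign_off(): hands the job in, once; it reports no verdict.
The state is a dict: "t": time; "joints": joint angles; "joint_vel": joint speeds; "joint_efforts": joint torques, N m; "position": TCP position; "tcp_rot": TCP orientation; "wrist_force": force on the tool from outside, world axes, zero at the start; "moment": the same for the moment, N m; "finger_gap": opening from 0.0 (shut) to 1.0 (fully open).
Only numpy, scipy, OpenCV 4.12 (cv2) and the standard library are available. Lean on these libraries where they do the work, as an engineer would, in place of code of your own. Each camera call takes 0.05 s, during which the arm holds its last target.

### The job

One drawer of the two desktop card-index units stands open: with your fingertips push its follower plate towards the drawer front until the loose banded bundle of salmon-red cards is held snug and upright against the cards filed at the front, with no gap left, and then push the drawer gently all the way home. Only push: do not pinch, lift or tip the bundle, leave the other drawer shut, and leave everything else on the desk where it stands.

Things in the scene. Friction and masses are not known exactly. Their poses are not given: they have to be found in the camera images.
- drawer (a joint): how far the open drawer is pulled out of its grey steel desktop card-index unit (340 mm deep, 160 mm wide, 122 mm high, fixed to the desk, left or right of a second one like it), m: 0 is fully home, stop at 0.245; starts at 0.20 to 0.23. Slides along the x axis of drawer_face, stays where it is left; sliding it takes about 5 N
- drawer_face (a point): mid-width on the drawer's outer face, 85 mm above the desk, moving with it; x axis straight into the unit (the drawer's way home, level), z up. Front 154 mm wide, 11 to 117 mm above the desk; shut, it stands 14 mm proud of the unit's opening. Flat label holder here; the pull below (34 to 52 mm up) stands 19 mm proud. Drawer inside: 134 mm wide, floor 13 mm, side walls 55 mm above the desk
- pack_face (a point): centre of the rear face of the cream cards filed fast behind the drawer front (a 45 mm thick, 127 mm wide, 76 mm high block whose coloured tabs reach 98 mm above the desk); moves with the drawer, axes as drawer_face. It lies 60 mm behind the drawer's outer face
- follower (a joint): position of the follower along the drawer, m: grows as it slides to the drawer front (-x of drawer_face); starts at 0.005 to 0.02; 0.065 when pack, bundle and follower are tight together. It stays where it is left; sliding it takes about 1.5 N, with the bundle ahead about 3 N. Once tight, pushing with more than about 5 N draws the whole drawer further out
- follower_back (a point): on the rear face of the follower (a dark upright steel plate across the open drawer behind the bundle, 124 mm wide, 5 mm thick, reaching 15 to 85 mm above the desk): mid-width, 65 mm above the desk, axes as drawer_face. A foot (top 19 mm above the desk) reaches 43 mm rearward from this face. At the start 60 to 100 mm of open drawer lie between this face and the unit's front opening
- bundle: loose banded bundle of salmon-red index cards with a white paper band, 30 mm thick (its x), 126 mm wide, 76 mm high, 0.15 to 0.3 kg, standing on edge on the drawer floor between the filed cards and the follower; origin at the centre of its underside. Snug means its centre lies 15 mm behind pack_face
- other_drawer_face (a point): mid-width on the outer face of the drawer of the second card-index unit (same make and size), 85 mm above the desk; that drawer is shut at the start and is to stay so
- loupe: black round stand loupe, 42 mm across, 40 mm high; origin at the centre of its underside. Stands in front of the other unit
- glue: white glue bottle with an orange cap, 38 mm across, 105 mm high; origin at the centre of its underside. Stands in front of the other unit
- stamp: rubber stamp, black base 42 x 26 mm with a wooden knob handle, 66 mm high, standing on top of the second unit; origin at the centre of its underside
- tin: round yellow biscuit tin, 174 mm across, 85 mm high; origin at the centre of its underside
- envelopes: stack of brown envelopes, 115 x 162 mm, 36 mm high; origin at the centre of its underside
- pencil_pot: teal pencil pot, 72 mm across, 95 mm high, its pencils up to 175 mm; origin at the centre of its underside
- slide_box: brown cardboard box with a darker lid, 124 x 104 mm, 78 mm high; origin at the centre of its underside
There are look-alikes about, which are no part of the job. There is more than one size of the bundle; the one meant has the size given above.

How it is judged:
By the outcome, as a careful person would: the job done as asked, in the order asked, and still so for the second after the job is handed in, with the robot touching nothing.
It also fails if it takes over 45 s, if anything falls off the work surface, if the arm or the gripper's body presses on something with over 40 N, if the wrist force passes 120 N, or if a joint passes its speed limit or range.

## Working session

There is one attempt and no reset: what is moved stays moved. The work goes in short steps, Python scripts to look and compute and a tool call to move; the robot and the scene stay as the last step left them, time stands still between calls to the robot, and variables do not carry over. Pictures are saved under pics/ and viewed, and the job is handed in when it is done.

Besides the shell and the picture viewer there is one more tool, called after "Call:" as a command line: name --pt "numbers of a row" for each row, then --argument value for the rest. jog_arm: Moves the arm, as the interface text tells. Its arguments: {"type":"object","properties":{"moves":{"type":"array"},"jaw":{"type":"number"},"grip_force":{"type":"number"}},"required":["moves"]}

```bash
mkdir -p pics; ls; cat > h.py <<'E'
import numpy as np, cv2
from bench import arm, optics, order
from scipy.spatial.transform import Rotation as R
def snap(n,f):
    s=optics.snapshot(n); cv2.imwrite('pics/'+f+'.png',s['image'][:,:,::-1]); np.savez('pics/'+f+'.npz',**{k:np.array(v) for k,v in s.items()}); return s
def rot(s):
    o=np.array(s['orientation'],float)
    if o.shape==(3,3): return o
    return R.from_euler('xyz',o).as_matrix()
def pts(s):
    d=s['depth'];K=s['K'];v,u=np.mgrid[:480,:640]
    p=np.stack([(u-K[0,2])/K[0,0]*d,-(v-K[1,2])/K[1,1]*d,-d],-1)
    P=p@rot(s).T+np.array(s['position']); P[d<=0]=np.nan
    return P
E
python3 - <<'E'
from h import *
for n in ['scene','top','wrist']:
    s=snap(n,n+'0'); print(n,s.keys(),s['K'],s['position'],s['orientation'])
print(arm.sense())
E
```

```text
pics
scene dict_keys(['image', 'depth', 'K', 'position', 'orientation']) [[552.30919339   0.         308.35255206]
 [  0.         552.30919339 251.22206498]
 [  0.           0.           1.        ]] [1153.59633461  804.17013564 1124.98823809] [0.76362999 0.00851741 2.49536763]
top dict_keys(['image', 'depth', 'K', 'position', 'orientation']) [[514.49944164   0.         318.46733808]
 [  0.         514.49944164 238.83181967]
 [  0.           0.           1.        ]] [ 369.38601647    6.03022904 1274.97766764] [ 0.15412894  0.01838233 -1.60101128]
wrist dict_keys(['image', 'depth', 'K', 'position', 'orientation']) [[370.52985273   0.         312.62655175]
 [  0.         370.52985273 239.40097312]
 [  0.           0.           1.        ]] [ 337.0881521  -500.52972966  373.56309614] [-0.29804583  0.00184189 -1.10301086]
{'t': 0.15, 'joints': array([-1.18840868e+00,  1.31018533e-01,  1.48900314e+00, -8.81744234e-06,
        1.52297322e+00, -8.53760369e-02]), 'joint_vel': array([ 0.00164695, -0.00068601, -0.00460639, -0.0009514 , -0.00021441,
       -0.00064371]), 'joint_efforts': array([ 1.10684581e-03, -5.70062649e+01, -5.01158631e+01, -2.34754598e-04,
        9.56862263e-03, -4.18347554e-05]), 'position': array([ 270.4139493 , -535.15740534,  230.48124147]), 'tcp_rot': array([-3.14019478e+00, -1.10797062e-04,  4.67764029e-01]), 'wrist_force': array([ 0.04399252,  1.4264585 , -0.50355376]), 'moment': array([-0.04327998, -0.00212837,  0.00513529]), 'finger_gap': 0.996521048727913}
```

View pics/scene0.png

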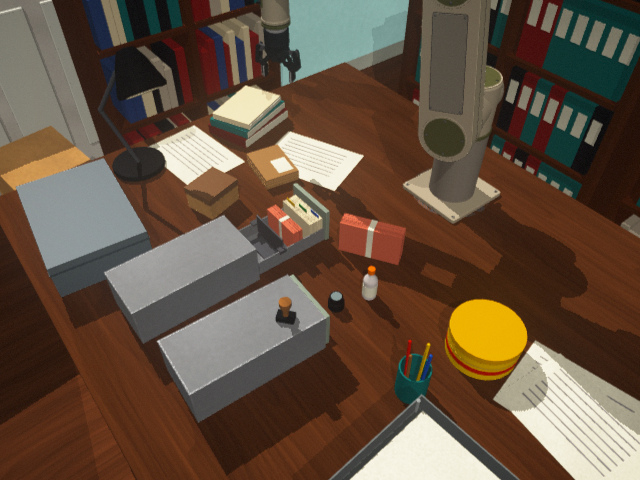

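View pics/top0.png

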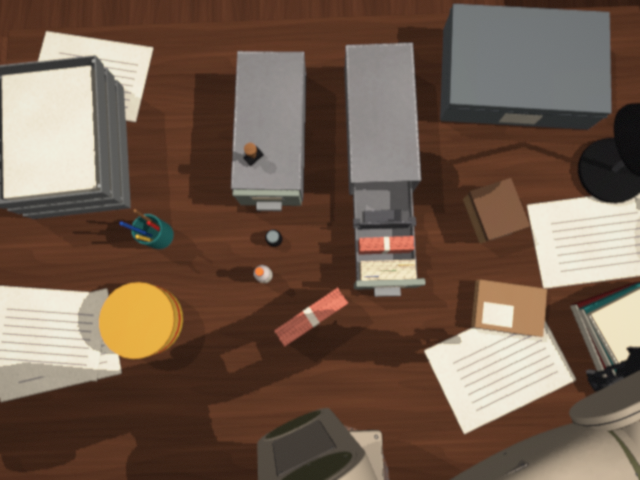

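View pics/wrist0.png

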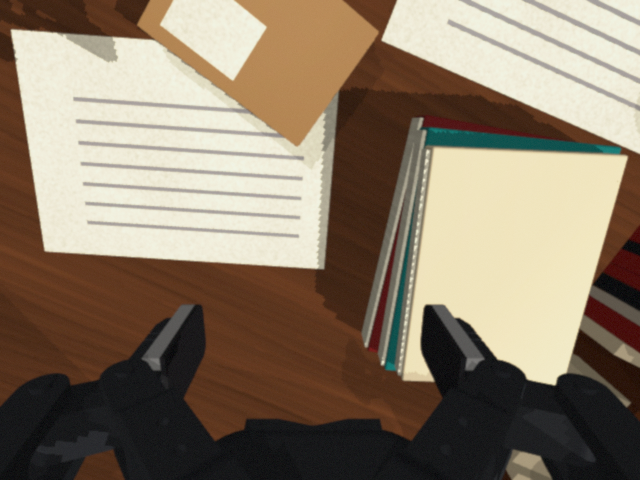

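The top view shows the open drawer at about columns 350–425, rows 180–295. The bundle is at (387,244), the follower at about row 215, and the front at row 283. The second, shut unit lies to its left. A larger salmon decoy lies on the desk at (312,317). Next I'll measure.

```bash
python3 - <<'E'
from h import *
s=dict(np.load('pics/top0.npz')); P=pts(s)
im=s['image'][170:310,330:440][:,:,::-1]
cv2.imwrite('pics/topcrop.png',cv2.resize(im,None,fx=5,fy=4.2,interpolation=cv2.INTER_NEAREST))
for u in (372,387,400):
  for v in range(174,300,3):
    print(u,v,P[v,u].round(0),s['image'][v,u]) if u==387 else None
# unit top: z~122
z=P[...,2]; 
m=((z>114)&(z<130)).astype(np.uint8)
n,l,st,c=cv2.connectedComponentsWithStats(m)
for i in range(1,n):
  if st[i,4]>1500:
    q=P[l==i]; print(st[i],q.mean(0)); r=cv2.minAreaRect(q[:,:2].astype(np.float32)); print(r, cv2.boxPoints(r))
s=dict(np.load('pics/scene0.npz'))
im=s['image'][175:290,235:340][:,:,::-1]
cv2.imwrite('pics/scenecrop.png',cv2.resize(im,None,fx=5.2,fy=5.2,interpolation=cv2.INTER_CUBIC))
E
```

```text
387 174 [ 696. -141.  118.] [150 146 144]
387 177 [ 688. -140.  123.] [149 145 144]
387 180 [ 681. -140.  122.] [142 139 136]
387 183 [ 703. -154.   12.] [82 79 79]
387 186 [ 695. -153.   14.] [81 79 78]
387 189 [ 688. -153.   11.] [89 87 86]
387 192 [ 679. -152.   13.] [127 124 122]
387 195 [ 672. -152.   12.] [129 125 123]
387 198 [ 665. -152.    9.] [129 125 124]
387 201 [ 656. -151.   14.] [129 126 124]
387 204 [ 648. -151.   14.] [128 124 123]
387 207 [ 641. -150.   14.] [128 124 122]
387 210 [ 632. -149.   19.] [101  97  98]
387 213 [ 624. -149.   21.] [91 89 91]
387 216 [ 617. -148.   20.] [92 90 92]
387 219 [ 609. -148.   19.] [86 84 86]
387 222 [ 590. -140.   85.] [80 78 79]
387 225 [ 587. -143.   57.] [42 39 41]
387 228 [ 587. -147.   20.] [74 72 72]
387 231 [ 580. -148.   12.] [128 125 123]
387 234 [ 573. -147.   12.] [130 126 124]
387 237 [ 553. -137.   90.] [221 209 189]
387 240 [ 546. -137.   87.] [243 235 220]
387 243 [ 539. -136.   91.] [243 237 221]
387 246 [ 532. -136.   91.] [242 236 220]
387 249 [ 525. -136.   88.] [222 212 188]
387 252 [ 525. -142.   34.] [110  9
[... 496 characters left out ...]
 [155 152 146]
387 291 [ 430. -136.   49.] [165 162 158]
387 294 [ 423. -135.   49.] [153 150 145]
387 297 [ 418. -140.    1.] [87 56 41]
[ 346   43   75  141 9361] [ 845.77006723 -137.12453632  121.24416753]
((850.1280517578125, -137.32489013671875), (160.54525756835938, 343.90618896484375), 89.85700225830078) [[ 677.97516  -217.16812 ]
 [1021.8803   -218.02643 ]
 [1022.28094   -57.48166 ]
 [ 678.3758    -56.623352]]
[ 231   51   73  145 9349] [833.06515241 131.47192893 121.09344448]
((834.2944946289062, 132.75039672851562), (160.70571899414062, 357.6927795410156), 87.09530639648438) [[ 651.606      61.563774]
 [1008.8393     43.437775]
 [1016.983     203.93701 ]
 [ 659.7497    222.06302 ]]
```

View pics/topcrop.png

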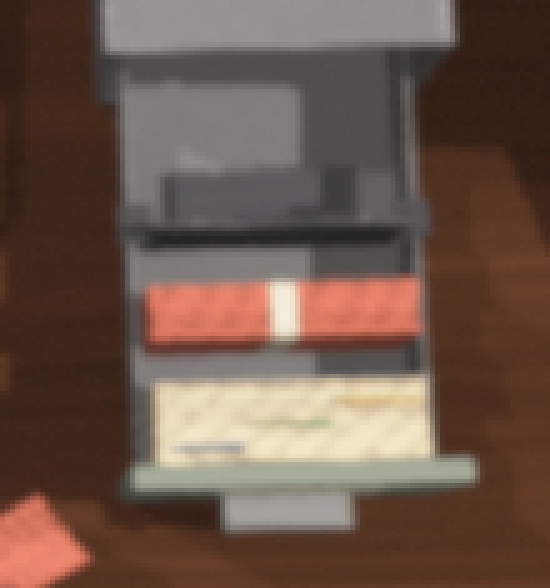

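View pics/scenecrop.png

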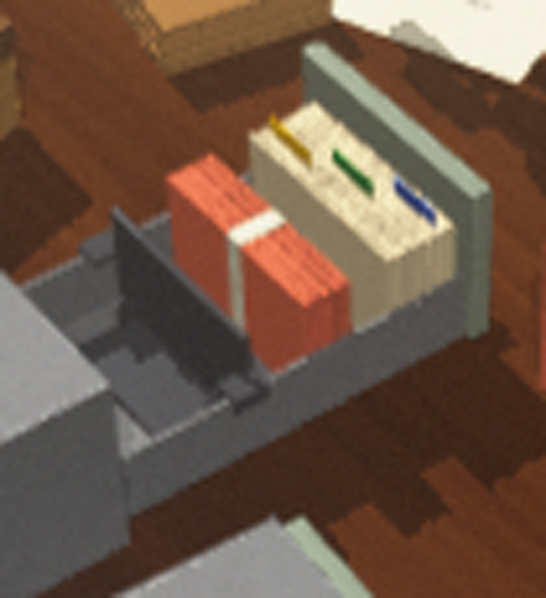

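```bash
cat >> h.py <<'E'
def cast(s,u,v,z):
    K=s['K'];u=np.asarray(u,float);v=np.asarray(v,float)
    d=np.stack([(u-K[0,2])/K[0,0],-(v-K[1,2])/K[1,1],-np.ones_like(u)],-1)@rot(s).T
    p=np.array(s['position']); return p+d*((z-p[2])/d[...,2])[...,None]
def fit(p):  # robust line
    l=cv2.fitLine(p[:,:2].astype(np.float32),cv2.DIST_HUBER,0,.5,.01).ravel(); return l
E
python3 - <<'E'
from h import *
s=dict(np.load('pics/top0.npz')); P=pts(s); img=s['image'].astype(int)
# unit side edges
z=cv2.medianBlur(s['depth'],5)
Q=pts({**s,'depth':z}); m=(Q[...,2]>105)
for name,c0,c1,rows in (('open',335,430,range(55,178)),('other',222,315,range(62,185))):
  L=[];Rr=[]
  for v in rows:
    c=np.where(m[v,c0:c1])[0]+c0
    L.append((c.min()-.5,v));Rr.append((c.max()+.5,v))
  for e in (L,Rr):
    e=np.array(e);p=cast(s,e[:,0],e[:,1],122);l=fit(p);print(name,'edge dir deg',np.degrees(np.arctan(l[1]/l[0])),'y at x=677',l[3]+(677-l[2])*l[1]/l[0])
# unit front edge, brightness
F=[]
for u in range(352,414):
  g=img[170:195,u].sum(1).astype(float);k=np.argmin(np.diff(g));F.append((u,170+k+.5))
F=np.array(F);p=cast(s,F[:,0],F[:,1],122);l=fit(p);print('unit front',l,'ang',np.degrees(np.arctan(l[0]/l[1])), 'x at y-140',l[2]+(-140-l[3])*l[0]/l[1])
# bundle mask
r,g,b=img[...,0],img[...,1],img[...,2]
mb=((r>150)&(r-g>70)&(r-b>70)); 
mb[:,:350]=0;mb[:,425:]=0;mb[:225]=0;mb[262:]=0
n,l_,st,c=cv2.connectedComponentsWithStats(mb.astype(np.uint8));print(st)
B=[];C=[]
for u in list(range(362,380))+list(range(395,411)):
  w=np.where(mb[:,u])[0];B.append((u,w.min()-.5));C.append((u,w.max()+.5))
for e,zz in ((B,89),(C,89)):
  e=np.array(e);p=cast(s,e[:,0],e[:,1],zz);l=fit(p);print('bundle',np.degrees(np.arctan(l[0]/l[1])),'x at -137',l[2]+(-137-l[3])*l[0]/l[1])
w=np.where(mb.any(0))[0];print('bundle ends',cast(s,[w.min()-.5,w.max()+.5],[244,242],89))
# front plate top: gray-green
print('front plate cols')
for v in (279,281,283,285): print(v,[tuple(img[v,u]) for u in (354,356,358,360,387,420,424,426)])
# follower top profile
for u in (365,375,385,395,405): print(u,[int(img[v,u].sum()/3) for v in range(214,236)])
E
```

```text
open edge dir deg -0.12894027 y at x=677 -55.857056
open edge dir deg -0.1969544 y at x=677 -216.56189
other edge dir deg -2.7727218 y at x=677 220.30362
other edge dir deg -2.894432 y at x=677 59.64923
unit front [ 1.6974958e-03  9.9999857e-01  6.7826691e+02 -1.2973074e+02] ang 0.09725939 x at y-140 678.24945
[[     0      0    640    480 306591]
 [   359    237     25     14    304]
 [   390    236     24     14    305]]
bundle 0.13653298 x at -137 553.3631
bundle 0.29484305 x at -137 522.8066
bundle ends [[ 539.00628169  -70.46358823   89.        ]
 [ 539.5016399  -198.19238703   89.        ]]
front plate cols
279 [(np.int64(66), np.int64(41), np.int64(29)), (np.int64(76), np.int64(66), np.int64(59)), (np.int64(102), np.int64(99), np.int64(94)), (np.int64(137), np.int64(129), np.int64(111)), (np.int64(208), np.int64(197), np.int64(168)), (np.int64(141), np.int64(141), np.int64(125)), (np.int64(122), np.int64(114), np.int64(98)), (np.int64(85), np.int64(55), np.int64(38))]
281 [(np.int64(67), np.int64(46), np.int64(34)), (np.int64(108), np.int64(106), np.int64(95)), (np.int64(149),
[... 793 characters left out ...]
54), np.int64(158), np.int64(143)), (np.int64(142), np.int64(143), np.int64(130)), (np.int64(99), np.int64(97), np.int64(85)), (np.int64(97), np.int64(79), np.int64(65)), (np.int64(84), np.int64(51), np.int64(34))]
365 [83, 83, 83, 84, 84, 83, 82, 83, 86, 83, 68, 49, 38, 38, 58, 88, 110, 120, 122, 123, 121, 123]
375 [90, 90, 91, 90, 90, 89, 89, 90, 92, 88, 72, 48, 38, 41, 67, 100, 118, 125, 125, 124, 125, 126]
385 [90, 91, 91, 91, 90, 91, 86, 82, 80, 72, 56, 43, 37, 45, 69, 102, 120, 125, 126, 125, 126, 135]
395 [63, 64, 64, 63, 62, 62, 68, 78, 79, 65, 47, 38, 36, 43, 56, 70, 78, 80, 80, 80, 81, 93]
405 [98, 98, 98, 98, 98, 98, 97, 94, 86, 68, 47, 36, 36, 48, 64, 76, 78, 81, 82, 80, 83, 100]
```

Call:
jog_arm --pt "45 -18 0 0 0 3" --pt "90 -36 0 0 0 6" --pt "135 -54 0 0 0 9" --pt "180 -72 0 0 0 12" --pt "225 -90 0 0 0 15" --pt "270 -107 0 0 0 18" --pt "315 -125 0 0 0 21" --pt "360 -143 0 0 0 24" --pt "405 -160 0 0 0 26" --pt "450 -178 0 0 0 27" --pt "480 -190 0 0 0 27" --pt "496 -196 0 0 0 27" --pt "496 -196 0 0 0 27" --pt "496 -196 0 0 0 27" --pt "496 -196 0 0 0 27" --jaw 1 --grip_force 20

```text
t: 1.65
position: [624.1, -138.3, 231.2]
tcp_rot: [3.141, 0.001, -0.005]
wrist_force: [0.0, 0.2, 1.2]
finger_gap: -0.0
```

```bash
python3 - <<'E'
from h import *
s=dict(np.load('pics/top0.npz'))
print(cast(s,[387,387],[221.,224.],85)[:,0], cast(s,[387,387],[284.5,286],117)[:,0])
print(arm.sense()['wrist_force'],arm.sense()['tcp_rot'])
snap('wrist','w1')
E
```

```text
[591.89823072 584.74629137] [441.25089947 437.89961669]
[0.00890432 0.23699079 1.17011978] [ 3.14127017e+00  5.85062248e-04 -4.85433721e-03]
```

View pics/w1.png

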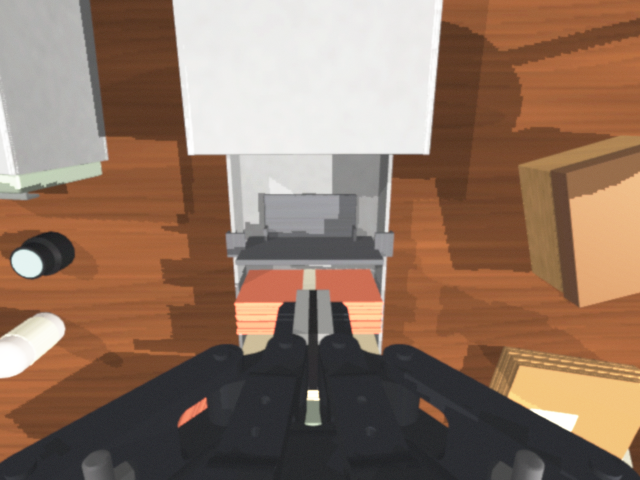

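```bash
python3 - <<'E'
from h import *
s=dict(np.load('pics/w1.npz'));P=pts(s)
for u in (290,330):
  for v in range(186,278,4): print(u,v,P[v,u].round(1))
print(P[152,[190,310,430]].round(1), P[250,[226,240,300,380,393]].round(1))
E
```

```text
290 186 [ 642.6 -115.4   15. ]
290 190 [ 638.6 -115.3   14.4]
290 194 [ 635.2 -115.4   17.5]
290 198 [ 631.7 -115.4   19.4]
290 202 [ 627.8 -115.4   19.6]
290 206 [ 623.9 -115.3   20.1]
290 210 [ 619.9 -115.2   19.8]
290 214 [ 615.9 -115.1   19.9]
290 218 [ 611.7 -115.    19.2]
290 222 [ 607.4 -114.8   18.2]
290 226 [ 603.6 -114.8   19.4]
290 230 [ 599.4 -114.7   19.2]
290 234 [ 595.5 -114.7   20. ]
290 238 [ 592.6 -114.8   24.2]
290 242 [ 592.5 -115.6   36.9]
290 246 [ 592.6 -116.3   49.5]
290 250 [ 592.2 -116.9   59.9]
290 254 [ 593.2 -117.7   73.4]
290 258 [ 592.8 -118.2   82.6]
290 262 [ 590.8 -118.4   86.6]
290 266 [ 558.8 -113.4   13.4]
290 270 [ 555.5 -113.5   16.2]
290 274 [ 555.3 -114.1   26.6]
330 186 [ 642.4 -154.3   15. ]
330 190 [ 638.3 -154.4   13.5]
330 194 [ 635.2 -154.2   18.5]
330 198 [ 631.3 -154.2   18.7]
330 202 [ 627.4 -154.3   18.6]
330 206 [ 623.5 -154.3   19. ]
330 210 [ 619.4 -154.4   18.6]
330 214 [ 615.8 -154.3   20.5]
330 218 [ 611.7 -154.4   20.1]
330 222 [ 607.5 -154.4   19.4]
330 226 [ 603.5 -154.4   19.7]
330 230 [ 599.5 -154.5   20.2]
330 234 [ 595.4 -154.5   20.2]
330 238 [ 592.5 -154.3   24.5]
330 242 [ 592.5 -153.7   37.5]
330 246 [ 592.2 -153.2   49. ]
330 250 [ 592.5 -152.7   61.3]
330 254 [ 592.5 -152.2   72.2]
330 258 [ 592.4 -151.7   81.8]
330 262 [ 589.9 -151.6   84.8]
330 266 [ 558.1 -155.2   12.2]
330 270 [ 555.9 -155.    17.8]
330 274 [ 555.  -154.6   26.5]
[[ 6.824e+02 -5.640e+01  1.227e+02]
 [ 6.819e+02 -1.358e+02  1.215e+02]
 [ 6.732e+02 -2.533e+02 -1.000e-01]] [[ 5.721e+02 -4.460e+01 -3.000e-01]
 [ 5.922e+02 -7.200e+01  5.930e+01]
 [ 5.929e+02 -1.259e+02  6.220e+01]
 [ 5.916e+02 -1.977e+02  5.930e+01]
 [ 5.718e+02 -2.225e+02  1.400e+00]]
```

The wrist view shows the follower's rear face at x≈592.5, with the plate centred on column 310 and the unit edge at row 152. I'll descend behind it.

Call:
jog_arm --pt "0 -2 35 0 0 0" --pt "0 -2 70 0 0 0" --pt "0 -2 105 0 0 0" --pt "0 -2 140 0 0 0" --pt "0 -2 165 0 0 0" --pt "0 -2 180 0 0 0" --pt "0 -2 180 0 0 0" --pt "-6 -2 180 0 0 0" --pt "-12 -2 180 0 0 0" --pt "-16 -2 180 0 0 0" --pt "-16 -2 180 0 0 0"

```text
t: 2.8
position: [609.0, -135.1, 52.6]
tcp_rot: [3.141, -0.002, -0.004]
wrist_force: [-0.4, -0.4, 0.5]
finger_gap: -0.0
```

```bash
python3 - <<'E'
from h import *
snap('wrist','w2'); snap('scene','s2')
E
```

```text
(no output)
```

View pics/w2.png

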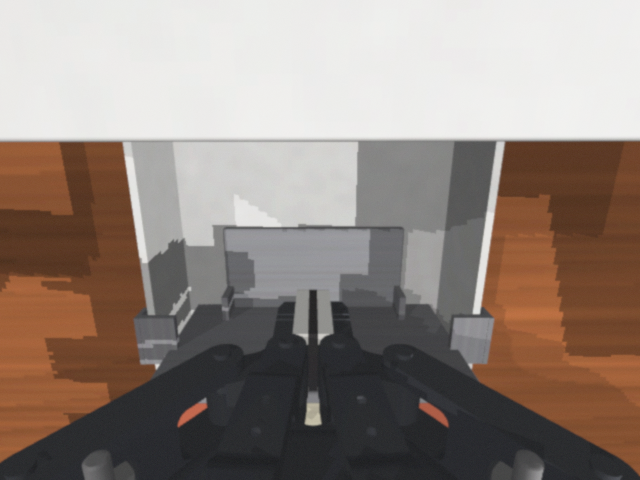

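The finger tips sit behind the plate, centred at (312,300). Pushing now.

Call:
jog_arm --pt "-3 0 0 0 0 0" --pt "-5 0 0 0 0 0" --pt "-7 0 0 0 0 0" --pt "-10 0 0 0 0 0" --pt "-13 0 0 0 0 0" --pt "-16 0 0 0 0 0" --pt "-19 0 0 0 0 0" --pt "-22 0 0 0 0 0" --pt "-25 0 0 0 0 0" --pt "-28 0 0 0 0 0" --pt "-31 0 0 0 0 0" --pt "-34 0 0 0 0 0"

```text
t: 4.1
position: [574.7, -134.8, 51.3]
tcp_rot: [-3.142, -0.0, -0.003]
wrist_force: [2.1, 0.6, -0.6]
finger_gap: -0.003
```

```bash
python3 - <<'E'
from h import *
s=snap('scene','s3')
im=s['image'][175:290,235:340][:,:,::-1]
cv2.imwrite('pics/s3c.png',cv2.resize(im,None,fx=5.2,fy=5.2,interpolation=cv2.INTER_CUBIC))
E
```

```text
(no output)
```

View pics/s3c.png

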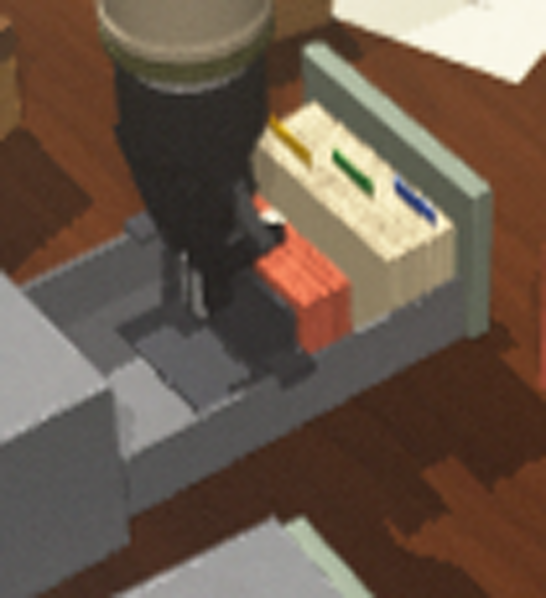

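The follower has moved and is nearly at the bundle, and the drawer front hasn't moved. I'll carry on slowly.

Call:
jog_arm --pt "-2 0 0 0 0 0" --pt "-4 0 0 0 0 0" --pt "-6 0 0 0 0 0" --pt "-8 0 0 0 0 0" --pt "-10 0 0 0 0 0" --pt "-12 0 0 0 0 0" --pt "-14 0 0 0 0 0" --pt "-16 0 0 0 0 0" --pt "-18 0 0 0 0 0" --pt "-20 0 0 0 0 0" --pt "-22 0 0 0 0 0"

```text
t: 5.25
position: [552.7, -134.7, 51.3]
tcp_rot: [3.142, 0.0, -0.003]
wrist_force: [2.6, -1.4, -1.7]
finger_gap: -0.001
```

```bash
python3 - <<'E'
from h import *
s=snap('scene','s4')
im=s['image'][175:290,235:340][:,:,::-1]
cv2.imwrite('pics/s4c.png',cv2.resize(im,None,fx=5.2,fy=5.2,interpolation=cv2.INTER_CUBIC))
E
```

```text
(no output)
```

View pics/s4c.png

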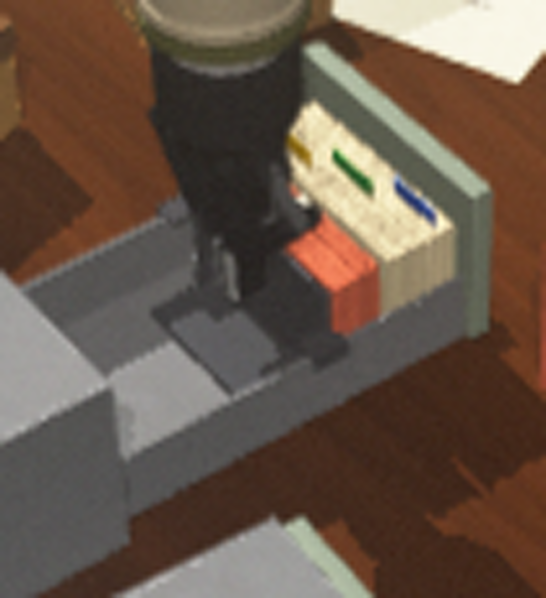

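Call:
jog_arm --pt "-1 0 0 0 0 0" --pt "-2 0 0 0 0 0" --pt "-3 0 0 0 0 0" --pt "-4 0 0 0 0 0" --pt "-5 0 0 0 0 0"

```text
t: 5.8
position: [547.9, -134.7, 51.3]
tcp_rot: [-3.142, -0.0, -0.003]
wrist_force: [2.9, -0.8, -1.8]
finger_gap: 0.003
```

Call:
jog_arm --pt "-0.5 0 0 0 0 0" --pt "-1 0 0 0 0 0"

```text
t: 6.0
position: [547.0, -134.7, 51.3]
tcp_rot: [3.142, -0.0, -0.003]
wrist_force: [4.6, 0.1, -3.9]
finger_gap: -0.002
```

```bash
python3 - <<'E'
from h import *
s=snap('scene','s5')
im=s['image'][175:290,235:340][:,:,::-1]
cv2.imwrite('pics/s5c.png',cv2.resize(im,None,fx=5.2,fy=5.2,interpolation=cv2.INTER_CUBIC))
E
```

```text
(no output)
```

View pics/s5c.png

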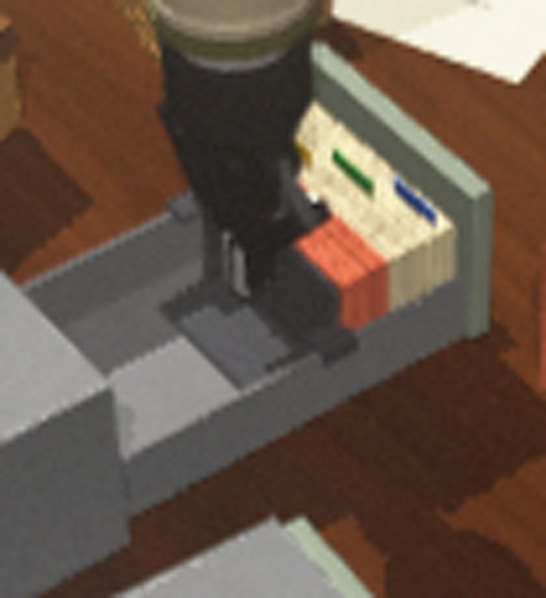

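Call:
jog_arm --pt "-0.5 0 0 0 0 0" --pt "-0.5 0 0 0 0 0"

```text
t: 6.25
position: [546.6, -134.7, 51.3]
tcp_rot: [3.142, -0.001, -0.003]
wrist_force: [5.5, -1.0, -2.4]
finger_gap: -0.002
```

Call:
jog_arm --pt "-0.5 0 0 0 0 0" --pt "-0.5 0 0 0 0 0"

```text
t: 6.45
position: [546.1, -134.7, 51.4]
tcp_rot: [3.142, -0.0, -0.003]
wrist_force: [4.9, -1.1, -2.5]
finger_gap: 0.002
```

Call:
jog_arm --pt "-0.5 0 0 0 0 0" --pt "-0.5 0 0 0 0 0"

```text
t: 6.65
position: [545.5, -134.7, 51.3]
tcp_rot: [3.142, -0.0, -0.003]
wrist_force: [5.0, -0.8, -2.9]
finger_gap: 0.002
```

```bash
python3 - <<'E'
from h import *
a=dict(np.load('pics/scene0.npz'));b=dict(np.load('pics/s5.npz'));s=snap('scene','s6')
# front plate motion in scene: phase correlation of front plate's patch
def g(x): return cv2.cvtColor(x['image'][180:240,300:335],cv2.COLOR_RGB2GRAY)
t=g(a)[8:52,8:30]
for x in (b,s):
  G=cv2.resize(g(x),None,fx=8,fy=8,interpolation=cv2.INTER_CUBIC);T=cv2.resize(t,None,fx=8,fy=8,interpolation=cv2.INTER_CUBIC)
  r=cv2.minMaxLoc(cv2.matchTemplate(G,T,cv2.TM_CCOEFF_NORMED));print(r[1],r[3][0]/8-8,r[3][1]/8-8)
im=s['image'][175:290,235:340][:,:,::-1]
cv2.imwrite('pics/s6c.png',cv2.resize(im,None,fx=5.2,fy=5.2,interpolation=cv2.INTER_CUBIC))
E
```

```text
0.9891274571418762 0.0 0.0
0.9724087119102478 0.625 0.0
```

View pics/s6c.png

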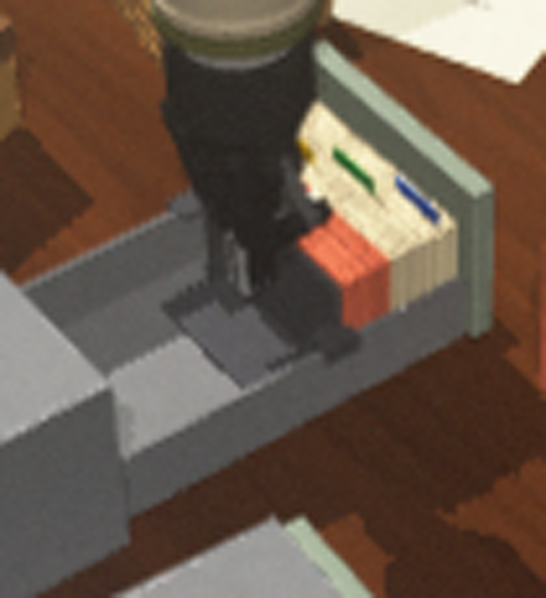

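The force levelled off at 5 N and the drawer front crept about 0.6 px, so the pack is tight. I'll back off, rise, and cross to the front.

Call:
jog_arm --pt "5 0 0 0 0 0" --pt "12 0 0 0 0 0" --pt "18 0 0 0 0 0" --pt "18 0 -30 0 0 0" --pt "18 0 -70 0 0 0" --pt "18 0 -110 0 0 0" --pt "18 0 -150 0 0 0" --pt "18 0 -160 0 0 0" --pt "-20 0 -160 0 0 0" --pt "-65 0 -160 0 0 0" --pt "-110 0 -160 0 0 0" --pt "-145 0 -160 0 0 0" --pt "-155 0 -160 0 0 0" --pt "-155 0 -160 0 0 0"

```text
t: 8.1
position: [389.9, -134.2, 211.3]
tcp_rot: [3.141, -0.0, -0.004]
wrist_force: [0.4, 0.8, 0.4]
finger_gap: -0.002
```

```bash
python3 - <<'E'
from h import *
s=snap('top','t7');snap('wrist','w7')
im=s['image'][170:310,330:440][:,:,::-1]
cv2.imwrite('pics/t7c.png',cv2.resize(im,None,fx=5,fy=4.2,interpolation=cv2.INTER_CUBIC))
s=snap('scene','s7')
im=s['image'][175:290,235:340][:,:,::-1]
cv2.imwrite('pics/s7c.png',cv2.resize(im,None,fx=5.2,fy=5.2,interpolation=cv2.INTER_CUBIC))
E
```

```text
(no output)
```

View pics/t7c.png

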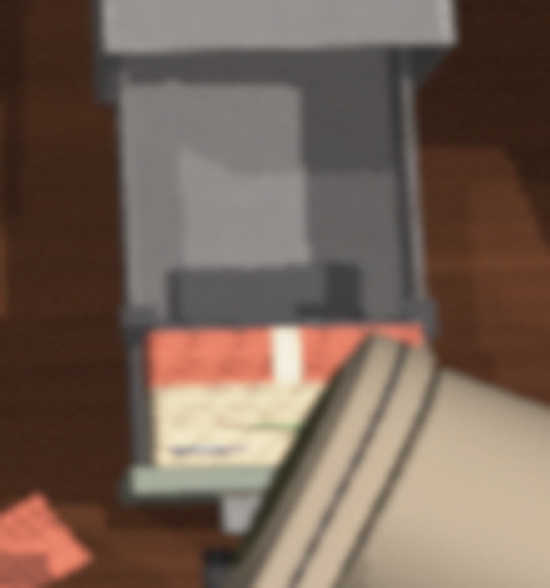

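View pics/s7c.png

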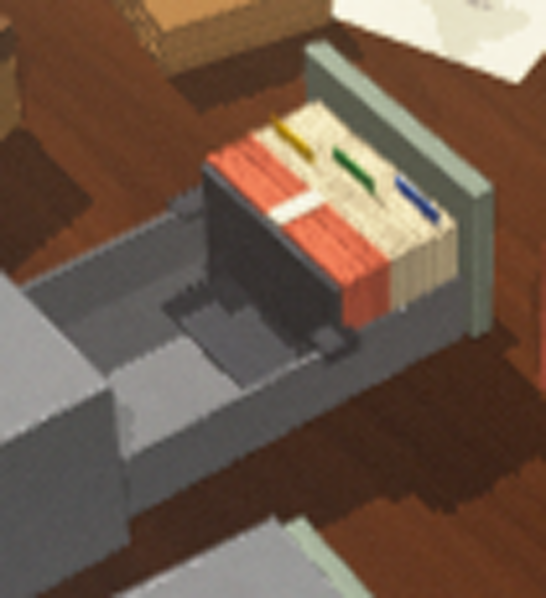

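View pics/w7.png

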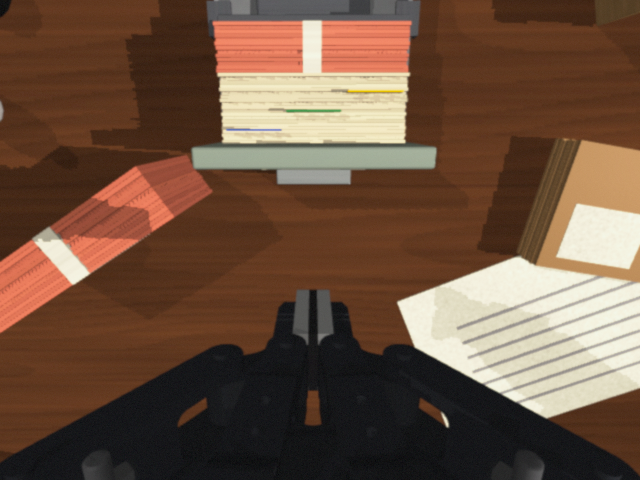

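All views agree: pack, bundle and follower are in contact with no gap, and the bundle is upright. Next I'll lower in front of the drawer face, above the pull and clear of the decoy bundle.

Call:
jog_arm --pt "0 1 35 0 0 0" --pt "2 2 70 0 0 0" --pt "4 2 105 0 0 0" --pt "4 2 130 0 0 0" --pt "4 2 141 0 0 0" --pt "4 2 141 0 0 0" --pt "12 2 141 0 0 0" --pt "20 2 141 0 0 0" --pt "26 2 141 0 0 0" --pt "29 2 141 0 0 0" --pt "29 2 141 0 0 0"

```text
t: 9.35
position: [420.2, -136.4, 70.9]
tcp_rot: [3.141, -0.001, -0.003]
wrist_force: [0.6, 0.3, 0.4]
finger_gap: -0.003
```

```bash
python3 - <<'E'
from h import *
snap('wrist','w8')
E
```

```text
(no output)
```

View pics/w8.png

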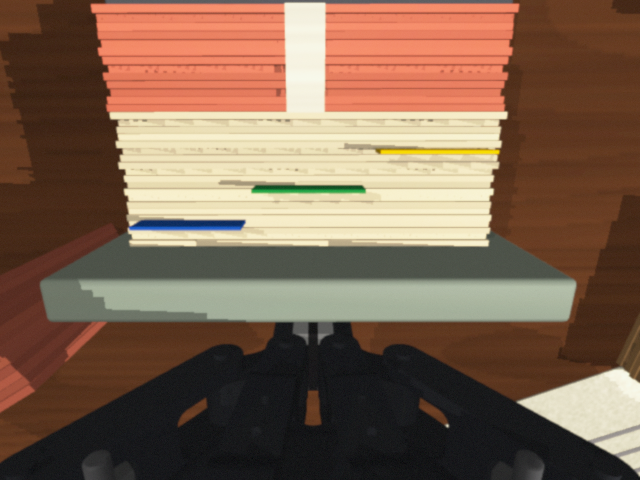

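Call:
jog_arm --pt "2 0 0 0 0 0" --pt "4 0 0 0 0 0" --pt "6 0 0 0 0 0" --pt "8 0 0 0 0 0" --pt "10 0 0 0 0 0" --pt "13 0 0 0 0 0" --pt "17 0 0 0 0 0" --pt "21 0 0 0 0 0" --pt "26 0 0 0 0 0" --pt "31 0 0 0 0 0" --pt "36 0 0 0 0 0" --pt "41 0 0 0 0 0" --pt "46 0 0 0 0 0" --pt "51 0 0 0 0 0" --pt "55 0 0 0 0 0" --pt "58 0 0 0 0 0" --pt "60 0 0 0 0 0"

```text
t: 11.1
position: [478.9, -136.3, 69.8]
tcp_rot: [-3.141, 0.002, -0.003]
wrist_force: [-5.1, 0.4, 0.6]
finger_gap: 0.002
```

```bash
python3 - <<'E'
from h import *
s=snap('scene','s9')
im=s['image'][175:290,235:340][:,:,::-1]
cv2.imwrite('pics/s9c.png',cv2.resize(im,None,fx=5.2,fy=5.2,interpolation=cv2.INTER_CUBIC))
E
```

```text
(no output)
```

View pics/s9c.png

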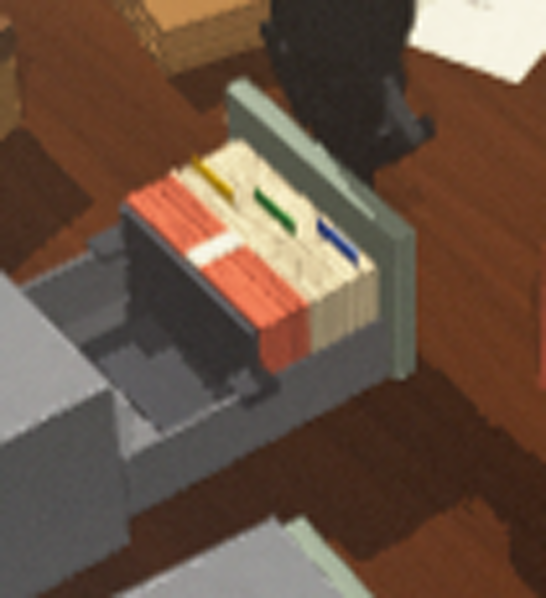

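The drawer is sliding in at about 5 N and the pack is still snug. I'll continue.

Call:
jog_arm --pt "2 0 0 0 0 0" --pt "5 0 0 0 0 0" --pt "9 0 0 0 0 0" --pt "14 0 0 0 0 0" --pt "20 0 0 0 0 0" --pt "26 0 0 0 0 0" --pt "32 0 0 0 0 0" --pt "38 0 0 0 0 0" --pt "44 0 0 0 0 0" --pt "50 0 0 0 0 0" --pt "56 0 0 0 0 0" --pt "62 0 0 0 0 0" --pt "68 0 0 0 0 0" --pt "74 0 0 0 0 0" --pt "80 0 0 0 0 0" --pt "86 0 0 0 0 0" --pt "92 0 0 0 0 0" --pt "96 0 0 0 0 0" --pt "99 0 0 0 0 0" --pt "100 0 0 0 0 0"

```text
t: 13.15
position: [579.2, -136.6, 69.9]
tcp_rot: [-3.141, 0.001, -0.003]
wrist_force: [-5.3, 1.4, 0.7]
finger_gap: 0.001
```

Call:
jog_arm --pt "2 0 0 0 0 0" --pt "5 0 0 0 0 0" --pt "9 0 0 0 0 0" --pt "13 0 0 0 0 0" --pt "18 0 0 0 0 0" --pt "23 0 0 0 0 0" --pt "28 0 0 0 0 0" --pt "33 0 0 0 0 0" --pt "38 0 0 0 0 0" --pt "43 0 0 0 0 0" --pt "48 0 0 0 0 0" --pt "52 0 0 0 0 0" --pt "55 0 0 0 0 0" --pt "57 0 0 0 0 0" --pt "58 0 0 0 0 0"

```text
t: 14.65
position: [637.2, -136.8, 70.0]
tcp_rot: [-3.141, 0.001, -0.003]
wrist_force: [-5.4, 0.7, -0.3]
finger_gap: -0.002
```

```bash
python3 - <<'E'
from h import *
s=snap('scene','s10')
im=s['image'][175:350,235:340][:,:,::-1]
cv2.imwrite('pics/s10c.png',cv2.resize(im,None,fx=3.4,fy=3.4,interpolation=cv2.INTER_CUBIC))
s=snap('top','t10')
im=s['image'][150:310,220:440][:,:,::-1]
cv2.imwrite('pics/t10c.png',cv2.resize(im,None,fx=3.4,fy=3.4,interpolation=cv2.INTER_CUBIC))
E
```

```text
(no output)
```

View pics/s10c.png

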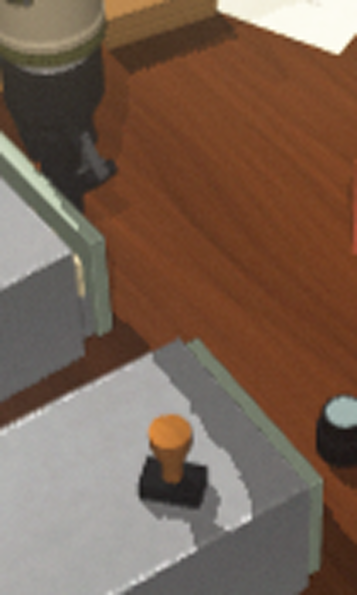

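View pics/t10c.png

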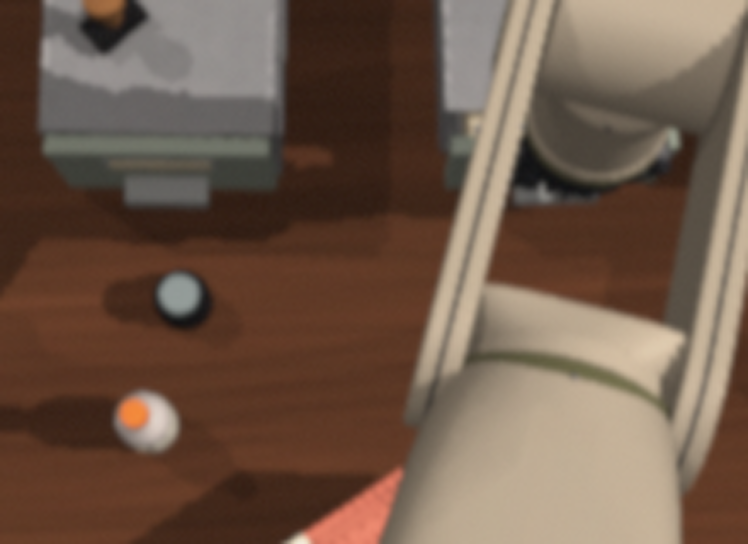

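Call:
jog_arm --pt "1.5 0 0 0 0 0" --pt "3 0 0 0 0 0" --pt "4.5 0 0 0 0 0" --pt "6 0 0 0 0 0" --pt "7.5 0 0 0 0 0" --pt "9 0 0 0 0 0" --pt "10 0 0 0 0 0" --pt "11 0 0 0 0 0" --pt "12 0 0 0 0 0"

```text
t: 15.65
position: [649.1, -137.0, 70.1]
tcp_rot: [-3.141, 0.001, -0.003]
wrist_force: [-4.6, 1.1, -1.6]
finger_gap: 0.002
```

Call:
jog_arm --pt "0.7 0 0 0 0 0" --pt "1.4 0 0 0 0 0" --pt "2 0 0 0 0 0"

```text
t: 15.95
position: [651.1, -137.0, 70.1]
tcp_rot: [-3.141, 0.001, -0.003]
wrist_force: [-6.4, 2.1, -1.3]
finger_gap: -0.0
```

Call:
jog_arm --pt "0.7 0 0 0 0 0" --pt "1.4 0 0 0 0 0" --pt "2 0 0 0 0 0"

```text
t: 16.25
position: [653.1, -137.0, 70.1]
tcp_rot: [-3.141, 0.001, -0.004]
wrist_force: [-5.3, 1.2, -1.9]
finger_gap: 0.002
```

Call:
jog_arm --pt "0.5 0 0 0 0 0" --pt "1 0 0 0 0 0"

```text
t: 16.45
position: [653.5, -137.0, 70.0]
tcp_rot: [-3.141, 0.002, -0.004]
wrist_force: [-11.3, 1.3, 3.5]
finger_gap: -0.002
```

Call:
jog_arm --pt "0.5 0 0 0 0 0" --pt "1 0 0 0 0 0"

```text
t: 16.65
position: [653.5, -137.0, 70.1]
tcp_rot: [-3.141, 0.004, -0.004]
wrist_force: [-18.5, 1.4, 6.8]
finger_gap: 0.003
```

Call:
jog_arm --pt "0.5 0 0 0 0 0" --pt "1 0 0 0 0 0"

```text
t: 16.85
position: [653.4, -137.0, 69.9]
tcp_rot: [-3.141, 0.007, -0.004]
wrist_force: [-20.3, 1.8, 5.1]
finger_gap: -0.001
```

The drawer is hard against its stop: the position holds at 653.5 while the force climbs to 20 N. I'll back away and rise.

Call:
jog_arm --pt "-4 0 0 0 0 0" --pt "-12 0 0 0 0 0" --pt "-30 0 0 0 0 0" --pt "-60 0 0 0 0 0" --pt "-90 0 -20 0 0 0" --pt "-110 0 -60 0 0 0" --pt "-120 0 -100 0 0 0" --pt "-140 30 -140 0 0 0" --pt "-160 70 -160 0 0 0" --pt "-180 110 -170 0 0 0" --pt "-200 150 -170 0 0 0" --pt "-200 190 -170 0 0 0" --pt "-200 200 -170 0 0 0" --pt "-200 200 -170 0 0 0"

```text
t: 18.25
position: [455.5, -337.9, 240.6]
tcp_rot: [3.141, -0.001, -0.006]
wrist_force: [0.6, 0.7, -0.5]
finger_gap: 0.003
```

```bash
python3 - <<'E'
from h import *
s=snap('scene','s11')
snap('top','t11')
t=dict(np.load('pics/t11.npz'));P=pts(t);s0=dict(np.load('pics/top0.npz'))
for u in (360,387):
  for v in range(180,202,2): print(u,v,P[v,u].round(0),t['image'][v,u])
print('other'); 
for v in range(186,204,2): print(v,P[v,268].round(0))
d=np.abs(t['image'].astype(int)-s0['image']).max(2)[:, :345]; d[:, :]=d; print((d[:400]>40).sum(1).nonzero()[0][[0,-1]] if (d[:400]>40).any() else 'same')
print(arm.sense()['wrist_force'])
E
```

```text
360 180 [683. -78. 121.] [155 149 147]
360 182 [688. -80.  87.] [139 137 129]
360 184 [675. -78. 116.] [159 163 146]
360 186 [671. -78. 114.] [163 168 151]
360 188 [666. -78. 114.] [121 125 112]
360 190 [667. -79.  92.] [69 71 64]
360 192 [666. -80.  75.] [65 67 60]
360 194 [667. -82.  51.] [65 67 61]
360 196 [666. -83.  37.] [67 68 61]
360 198 [666. -84.  15.] [61 56 50]
360 200 [664. -85.  -1.] [57 37 26]
387 180 [ 681. -140.  121.] [147 143 139]
387 182 [ 677. -140.  118.] [143 145 131]
387 184 [ 673. -140.  116.] [162 168 151]
387 186 [ 669. -141.  113.] [156 161 145]
387 188 [ 666. -141.  107.] [110 110 100]
387 190 [ 666. -143.   88.] [101  93  80]
387 192 [ 666. -145.   68.] [84 80 70]
387 194 [ 666. -148.   47.] [118 117 112]
387 196 [ 660. -147.   50.] [155 153 149]
387 198 [ 655. -147.   49.] [161 158 154]
387 200 [ 650. -146.   53.] [161 159 154]
other
186 [675. 134. 126.]
188 [672. 135. 122.]
190 [669. 136. 115.]
192 [662. 135. 123.]
194 [659. 136. 115.]
196 [657. 137. 104.]
198 [656. 139.  88.]
200 [658. 142.  62.]
202 [655. 143.  50.]
[265 382]
[-0.09981499 -0.48310956 -0.62102396]
```

View pics/s11.png

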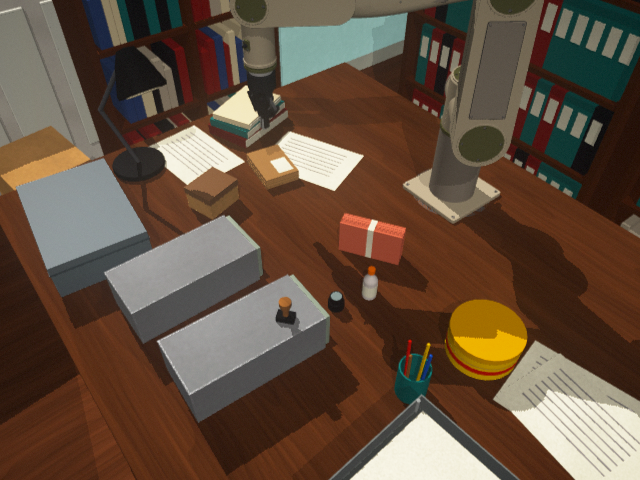

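View pics/t11.png

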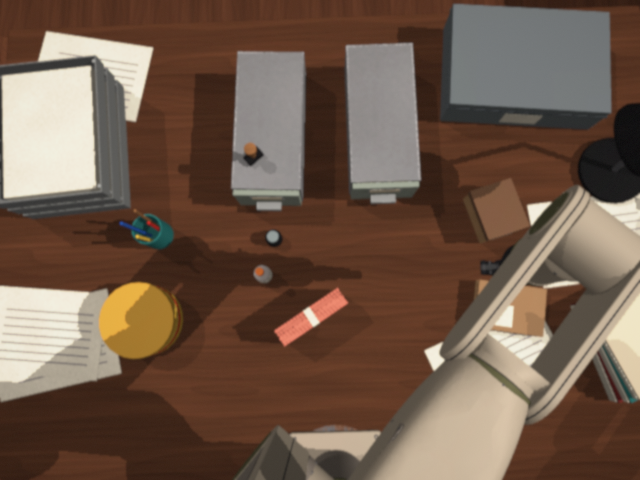

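```bash
python3 -c "
from h import *
print(order.sign_off())"
```

```text
the job is handed in; nothing more can be done
None
```

I pushed the follower up with closed fingertips until the bundle was tight against the filed cards, then pushed the drawer home and handed the job in at about 18 s.

- **Bundle:** the push force levelled off at about 5 N and the drawer crept out roughly 1 mm, which showed the pack was tight. Pictures from all three cameras then showed filed cards, bundle and follower in contact, with the bundle upright. I could not see inside once the drawer was shut; the last view of the bundle, about 60 mm into closing, still showed it snug.
- **Drawer:** it slid at about 5 N and stopped hard at the end, where I pressed to about 20 N without further movement. The outer face is at x ≈ 666 mm against the unit's front at about 678–682 mm, which matches the 14 mm it should stand proud within camera accuracy.
- **Everything else:** the second drawer is still shut, and nothing else looks moved in the final pictures. A pixel comparison with the first top view did show differences on the left side, rows 265–382. I put these down to the arm and its shadow but did not check each object's position separately.

The arm finished clear of everything, with no contact force on the wrist.

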